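Turn the nested tote so that it stacks

ROBOT

A 6-joint arm with a two-finger parallel gripper is mounted at the origin on the work surface; the furniture and walls round the work are solid. World frame = base frame: x ahead of the robot, y to its left, z up, the work surface at z = 0. Lengths are in mm, angles in rad, forces in N, time in s.
With the tool pointing down it reaches from about 350 to 775 mm from the base axis. Payload 7.3 kg.
Tool frame: the origin (TCP) lies between the finger pads; the fingertips stand bot.tip_extent ahead of it and the grasp point (between the pads) lies 6 mm ahead of it (bot.tip_extent is the distance from the TCP to the fingertips, in mm); x points along the fingers, y is the direction in which the jaws open and shut, and the axes are right-handed (so a half turn about x gives the same grasp; the last joint's range is limited). The gripper opens to 92 mm and grips with 3 to 60 N. Pads are 19 mm wide; open, the fingers measure 130 mm over their backs; the gripper's body (75 mm by 190 mm) begins 47 mm behind the grasp point.
Start: joints at [1.17, 0.342, 1.524, -0, 1.275, -0.146], TCP at [132.31, 508.071, 251.741] pointing down, gripper open.
Joint ranges: [-2.53, 2.53], [-0.77, 2.02], [0.04, 2.7], [-1, 4.14], [0.28, 2.66], [-3.11, 3.11]. Speed limits (rad/s): [2.57, 2.57, 3.14, 3.14, 3.14, 3.14].

INTERFACE

Orientations are given as [roll, pitch, yaw] about the fixed x, y, z axes, in that order (R = Rz(yaw) Ry(pitch) Rx(roll)).
In Python, from plant import bot, capture, workorder gives the robot as it stands. The module is installed in compiled form; this text tells all that it offers.
- The arm moves only by the shell command python3 -m crank 'ROWS'. ROWS is JSON, a list of rows, each an object with "linear": the shift along the tool's x, y, z in cm, a list of three; "delta_rot": the turn, a rotation vector about the tool's x, y, z in degrees, a list of three; "fingers": the opening, from 0 (shut) to 1 (fully open). In form: [{"linear": [x, y, z], "delta_rot": [wx, wy, wz], "fingers": fingers}, ...]. A call has exactly 5 rows; each row shifts and turns the commanded pose from where the row before left it, along the tool's axes as they then stand; what a row does not reach is not made up. A row lasts 1/10 s, in which the tool goes at most 50 mm and 8.59 degrees, less where a joint would pass 70% of its speed; a pose out of reach is approached as far as the arm can. A call with a gripper value outside its range is refused whole. The fingers move at their own pace and stop on an object; the grip force is fixed at half the most. Time passes only in rows, so rows that do not move let the fingers close, or fill a call up. It gives the time, the measured TCP pose, the force and the opening at its end, in the units of the state.
- bot.get_obs(): the state, without advancing time (a new reading comes with each control period).
- capture(name): name is "side" or "top"; returns a dict with "image" (480x640x3 uint8, blue, green, red), "mtx" (3x3 intrinsics, pixels), "pose" (4x4, takes a point from camera to world coordinates). Camera axes: x right, y down, z forward; pixel columns grow to the right and rows downward; lengths in mm; the calibration is good to about 2 mm. A picture is of the moment at which its call begins. There is no depth.
- workorder.close_job(): hands the job in, once; it reports no verdict.
The state is a dict: "time": time; "joint_positions": joint angles; "dq": joint speeds; "tau": joint torques, N m; "tool_pos": TCP position; "tcp_rot": TCP orientation; "contact_force": force on the tool from outside, world axes, zero at the start; "moment": the same for the moment, N m; "grip_width": finger opening in mm.
Only numpy, scipy, OpenCV 4.12 (cv2) and the standard library are available. Lean on these libraries where they do the work, as an engineer would, in place of code of your own. Each camera call takes 0.05 s, during which the arm holds its last target. There are 200 camera calls.

TASK

The blue parts tote stands nested in the grey one in the wire bay, orange grips at the same end, so the grey tote's parts are shut in. Lift the blue tote out, stand it upright on the pale work board and let go; then take it by its plain grip, turn it half round and lower it back onto the grey tote so that it stacks instead of nesting: orange grips at opposite ends, its foot dropped fully home inside the grey rim, level and released. Leave the grey tote and its two bushes in the bay, and do not knock the yellow paste tin away.

Things in the scene. Friction and masses are not known exactly. Their poses are not given: they have to be found in the camera images.
- blue_tote_centre (a point): Blue tote, loose, 0.19-0.31 kg, 150 (x) x 110 (y) x 80 mm high, 165 mm long over its end grips. Its centre, 40 mm above its underside; z up, x from orange grip (-x end) to plain grip. Foot (lowest 37 mm) 141 x 101 mm outside. At the start nested in the grey tote, x axes alike, 45 mm above it. Turned half round it stacks: foot 8 mm deep in the grey rim, underside 72 mm above the grey one's.
- blue_tote_orange_grip (a point): Middle of the blue tote's orange end grip: upright block 10 mm thick (along the tote's x), 60 mm wide, bottom 56 and top 80.5 mm above the tote's underside; this point 68 mm above the underside, 77.5 mm from the centre along -x. Pinch it across its thickness from above, one finger inside the tote.
- blue_tote_plain_grip (a point): Middle of the blue tote's blue (plain) end grip, of the same size, 77.5 mm from the tote's centre along +x.
- grey_tote_centre (a point): Grey tote, loose, same shape, on the bench in the bay; its centre, 40 mm up; x from its orange grip (nearest the robot, at the bay's open front) to its plain grip. Inside its rim 145 x 105 mm, so a stacked foot has 2 mm play all round and rests on four rib caps 8 mm below the rim (at x = 50 and -20 mm on each long side, 22 mm wide, 12.5 mm inwards), which enter slots in the foot when nested.
- bay: Fixed wire bay round the totes, 150 mm high: rails at both long sides and the back, open in front (-x, towards the robot) and above. Origin on the bench amid the totes; x towards the back. Inner faces at y = +-70 mm and x = 94 mm; sides reach forward to x = -60 mm. Gaps of about 12 mm to the totes are too narrow for a finger: in the bay a tote can be held only by the grip at the open front.
- board: Pale work board, fixed, 215 (x) x 190 (y) x 8 mm, lying on the bench; origin at the centre of its underside. Room to stand the tote on while changing grip.
- bush_1: Tan bush, 24 mm diameter, 22 mm high, lying loose in the grey tote; origin at its underside.
- bush_2: The other tan bush, same size, loose in the grey tote.
- tin: Yellow paste tin, 57 mm diameter, 24 mm high, bystander; origin at its underside.
- kitchen_roll_1: White paper roll standing upright behind the board, fixed: an obstacle about 90 mm in diameter and 228 mm high; origin at its underside, within 6 mm of its axis. Turn the tote away from it: the tote sweeps a circle of 100 mm radius about its centre.
Not all that is in view belongs to the job. Of the things that look like the part that bears blue_tote_centre, the larger one is meant.

How it is judged:
By the outcome, as a careful person would: the job done as asked, in the order asked, and still so for the second after the job is handed in, with the robot touching nothing.
It also fails if it takes over 58 s, if anything falls off the work surface, if the arm or the gripper's body presses on something with over 40 N, if the wrist force passes 120 N, or if a joint passes its speed limit or range.

## Working session

There is one attempt and no reset: what is moved stays moved. The work goes in short steps, Python scripts to look and compute and a shell command to move; the robot and the scene stay as the last step left them, time stands still between calls to the robot, and variables do not carry over. Pictures are saved under pics/ and viewed, on a budget of 10 in all, crops included, one or two more only if the job needs it, and the job is handed in when it is done.

```bash
mkdir -p pics; python3 - <<'E'
from plant import bot,capture
import cv2
print(bot.get_obs(),bot.tip_extent)
for n in("side","top"):
    c=capture(n);cv2.imwrite(f"pics/{n}0.png",c["image"]);print(n,c["mtx"].round(1).tolist(),c["pose"].round(3).tolist())
E
```

```text
{'time': 0.0, 'joint_positions': array([ 1.17001141e+00,  3.42722536e-01,  1.52502327e+00,  2.85907541e-05,
        1.27543395e+00, -1.46003702e-01]), 'dq': array([ 0.00098893, -0.000426  ,  0.00023697, -0.00114725, -0.00070563,
        0.0007569 ]), 'tau': array([ 1.46714825e-03, -4.31227648e+01, -2.44226611e+01,  7.17929564e-02,
        5.58107521e-02, -1.08032889e-04]), 'tool_pos': array([132.13986968, 507.70460074, 251.04286601]), 'tcp_rot': array([-1.73402427,  1.56920898, -1.98881383]), 'contact_force': array([ 0.51544499, -0.3749831 , -0.00439834]), 'moment': array([-0.02599098, -0.03462173,  0.03990865]), 'grip_width': 91.44106537748695} 25.0
side [[528.6, 0.0, 317.5], [0.0, 528.6, 237.1], [0.0, 0.0, 1.0]] [[-0.971, -0.095, 0.219, 244.793], [-0.238, 0.424, -0.874, 1252.953], [-0.01, -0.901, -0.435, 652.344], [0.0, 0.0, 0.0, 1.0]]
top [[603.8, 0.0, 317.2], [0.0, 603.8, 243.0], [0.0, 0.0, 1.0]] [[0.014, -0.984, 0.18, 279.746], [-1.0, -0.015, -0.005, 134.241], [0.008, -0.179, -0.984, 1357.278], [0.0, 0.0, 0.0, 1.0]]
```

View pics/top0.png

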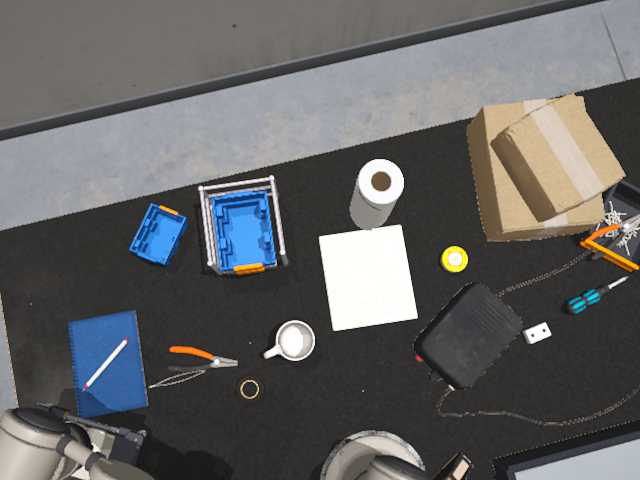

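View pics/side0.png

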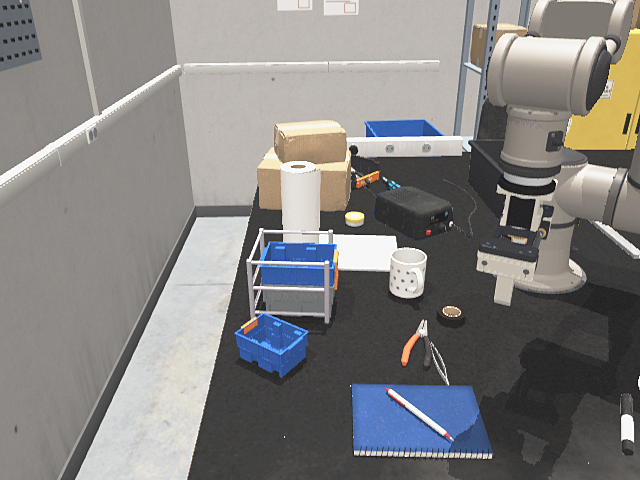

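The top view shows the blue tote in the bay at about (245,225), with its orange grip at (249,268). The board is at (367,277), the roll at (380,180), the tin at (455,260) and the mug at (292,340). The smaller blue tote at (158,235) is a decoy.

```bash
cat > h.py <<'E'
import numpy as np,cv2
from plant import bot,capture
from scipy.spatial.transform import Rotation as R
def ray(c,uv,z):
    uv=np.atleast_2d(uv).astype(float);P=c["pose"]
    d=np.c_[uv,np.ones(len(uv))]@np.linalg.inv(c["mtx"]).T@P[:3,:3].T
    o=P[:3,3];return (o+d*((z-o[2])/d[:,2])[:,None])[:,:2]
def proj(c,X):
    P=np.linalg.inv(c["pose"]);p=(np.atleast_2d(X)@P[:3,:3].T+P[:3,3])@c["mtx"].T
    return p[:,:2]/p[:,2:]
def mask(c,col,box):
    h=cv2.cvtColor(c["image"],cv2.COLOR_BGR2HSV)
    lo,hi={"blue":((100,130,60),(118,255,255)),"orange":((8,150,120),(20,255,255)),"white":((0,0,200),(40,60,255)),"yellow":((22,130,120),(35,255,255))}[col]
    m=cv2.inRange(h,lo,hi);k=np.zeros_like(m);x0,y0,x1,y1=box;k[y0:y1,x0:x1]=255
    return m&k
def pts(m):
    cs=cv2.findContours(m,cv2.RETR_EXTERNAL,cv2.CHAIN_APPROX_NONE)[0]
    return max(cs,key=cv2.contourArea)[:,0]
def rect(c,col,box,z):
    p=ray(c,pts(mask(c,col,box)),z).astype(np.float32)
    return cv2.minAreaRect(p)
def tool():
    o=bot.get_obs();M=R.from_euler("xyz",o["tcp_rot"]).as_matrix();return o,M
E
python3 - <<'E'
from h import *
c=capture("top")
for col,b,z in(("orange",(220,255,280,285),125.5),("blue",(205,185,280,275),125),("white",(312,220,420,335),8),("yellow",(435,240,475,280),24)):
    print(col,rect(c,col,b,z)); print(ray(c,cv2.boxPoints(cv2.minAreaRect(pts(mask(c,col,b)))),z).round().tolist())
# bay corner posts tops z=150, roll top z=228, mug top ~95
for n,uv,z in(("bay posts",[(201,189),(273,180),(284,262),(208,270)],150),("roll",[(381,181)],228),("mug",[(296,340)],90)): print(n,ray(c,uv,z).round().tolist())
o,M=tool();print(o["tool_pos"],M.round(3).tolist())
i=cv2.resize(c["image"][170:350,190:430],(800,600),interpolation=cv2.INTER_CUBIC);cv2.imwrite("pics/crop1.png",i)
E
```

```text
orange ((447.6473693847656, 267.18475341796875), (14.157821655273438, 61.22129821777344), 9.405557632446289)
[[450.0, 299.0], [460.0, 238.0], [446.0, 236.0], [436.0, 296.0]]
blue ((531.1142578125, 282.49737548828125), (162.48388671875, 116.87434387207031), 9.347867965698242)
[[602.0, 355.0], [620.0, 238.0], [460.0, 212.0], [442.0, 327.0]]
white ((451.2620849609375, 13.661689758300781), (216.0151824951172, 190.31163024902344), 9.472943305969238)
[[542.0, 125.0], [575.0, -67.0], [360.0, -97.0], [329.0, 90.0]]
yellow ((492.59320068359375, -180.3682403564453), (56.07344055175781, 57.26466369628906), 88.67684173583984)
[[521.0, -153.0], [521.0, -209.0], [465.0, -208.0], [464.0, -152.0]]
bay posts [[610.0, 369.0], [631.0, 221.0], [460.0, 195.0], [441.0, 347.0]]
roll [[610.0, 6.0]]
mug [[306.0, 169.0]]
[132.22126617 507.81510644 251.22602292] [[-0.0, 0.252, 0.968], [-0.001, 0.968, -0.252], [-1.0, -0.001, -0.0]]
```

View pics/crop1.png

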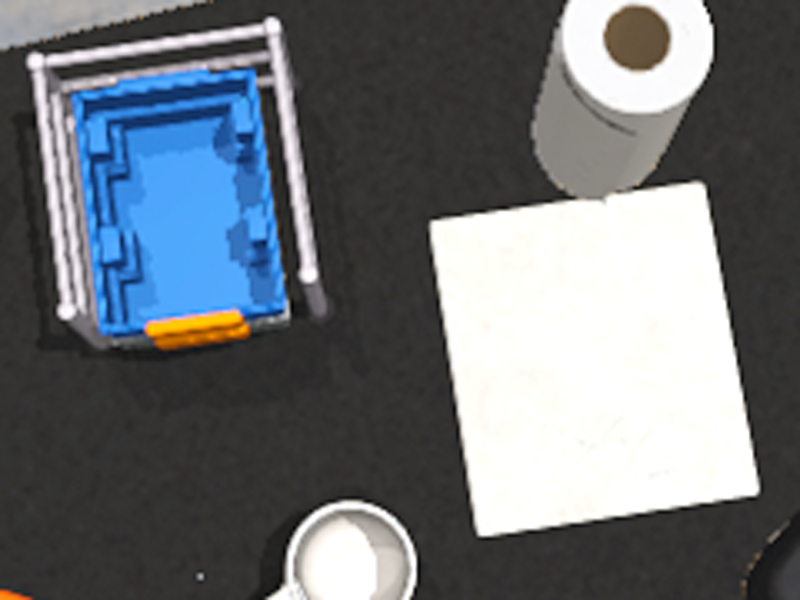

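The crop shows both orange strips at the front, the bay's open front towards the robot, and an empty board. Bay yaw is about 9.4°. The gripper's body would hit the roll if the tote lay along x on the board. So I'll set it down turned +90°, with the plain grip at +y, and turn a further +90° on the way back. First I go to hover above the orange grip.

```bash

A='[{"linear":[0,-1.53,3.68],"delta_rot":[0,0,0],"fingers":1}]' # note only
python3 -m crank '[{"linear":[0,-1.53,3.68],"delta_rot":[0,0,0],"fingers":1},{"linear":[0,-1.53,3.68],"delta_rot":[0,0,0],"fingers":1},{"linear":[0,-1.53,3.68],"delta_rot":[0,0,0],"fingers":1},{"linear":[0,-1.53,3.68],"delta_rot":[0,0,0],"fingers":1},{"linear":[0,-1.53,3.68],"delta_rot":[0,0,0],"fingers":1}]'
python3 -m crank '[{"linear":[0,-1.53,3.68],"delta_rot":[0,0,0],"fingers":1},{"linear":[0,-1.53,3.68],"delta_rot":[0,0,0],"fingers":1},{"linear":[0,-1.53,3.68],"delta_rot":[0,0,0],"fingers":1},{"linear":[0,-1.53,3.68],"delta_rot":[0,0,0],"fingers":1},{"linear":[0,-1.53,3.68],"delta_rot":[0,0,0],"fingers":1}]'
python3 -m crank '[{"linear":[0,0,0],"delta_rot":[6.6,0,0],"fingers":1},{"linear":[0,0,0],"delta_rot":[6.6,0,0],"fingers":1},{"linear":[0,0,0],"delta_rot":[6.6,0,0],"fingers":1},{"linear":[0,0,0],"delta_rot":[6.6,0,0],"fingers":1},{"linear":[0,0,0],"delta_rot":[6.6,0,0],"fingers":1}]'
python3 -m crank '[{"linear":[0,0,0],"delta_rot":[6.6,0,0],"fingers":1},{"linear":[0,0,0],"delta_rot":[6.6,0,0],"fingers":1},{"linear":[0,0,0],"delta_rot":[6.6,0,0],"fingers":1},{"linear":[0,0,0],"delta_rot":[6.6,0,0],"fingers":1},{"linear":[0,0,0],"delta_rot":[6.6,0,0],"fingers":1}]'
cat >> h.py <<'E'
def togo(X,yaw):
    "shift in cm in tool axes to world X, and turn about tool x (deg) to yaw(deg) of tool y"
    o,M=tool();print("t",round(o["time"],2),"pos",o["tool_pos"].round(1),"w",round(o["grip_width"],1),"F",o["contact_force"].round(1))
    y=np.degrees(np.arctan2(M[1,1],M[0,1]));d=(y-yaw+180)%360-180
    print("yaw",round(y,2),"tilt",M[2].round(3),"shift cm",(M.T@(np.array(X)-o["tool_pos"])/10).round(2),"turn x",round(d,2))
E
python3 - <<'E'
from h import *
togo((449.7,267.5,119),9.4)
c=capture("side");cv2.imwrite("pics/s1.png",cv2.resize(c["image"][170:350,210:450],(800,600),interpolation=cv2.INTER_CUBIC))
E
```

```text
time: 0.65
tool_pos: [292.0, 386.5, 251.6]
tcp_rot: [-2.268, 1.571, -2.523]
contact_force: [0.4, 0.3, 0.2]
grip_width: 91.8
time: 1.15
tool_pos: [450.9, 266.0, 251.6]
tcp_rot: [-2.978, 1.57, 3.05]
contact_force: [0.2, 0.7, 0.3]
grip_width: 91.7
time: 1.65
tool_pos: [449.7, 267.1, 251.4]
tcp_rot: [-2.013, 1.57, -2.849]
contact_force: [-0.1, 0.4, -1.3]
grip_width: 92.0
time: 2.15
tool_pos: [449.7, 267.2, 251.4]
tcp_rot: [-1.402, 1.57, -2.814]
contact_force: [-0.4, 0.1, 0.1]
grip_width: 92.0
t 2.15 pos [449.7 267.2 251.4] w 92.0 F [-0.4  0.1  0.1]
yaw 9.13 tilt [-1.    -0.001  0.   ] shift cm [ 1.324e+01  1.000e-02 -3.000e-02] turn x -0.27
```

View pics/s1.png

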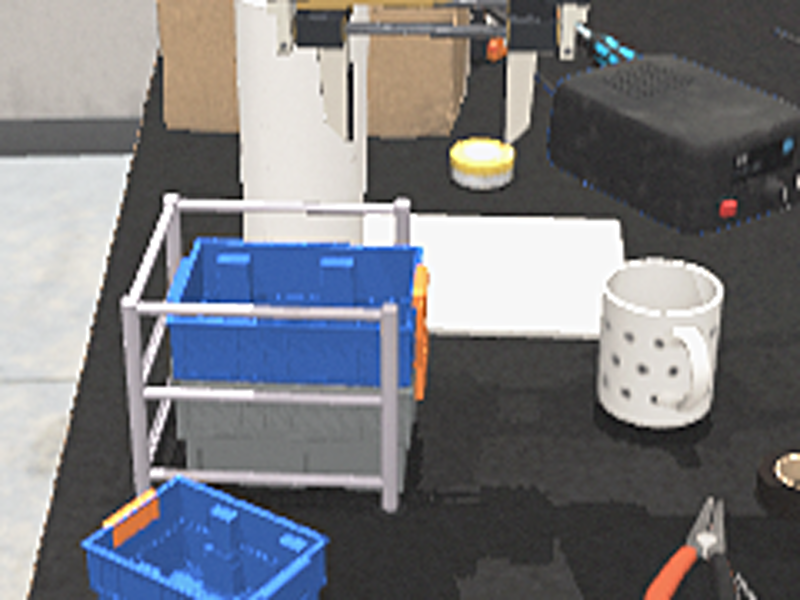

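The fingers straddle the orange grip at (421,275), with clear space on both sides. Going down and closing.

```bash

python3 -m crank '[{"linear":[2.5,0,0],"delta_rot":[0,0,0],"fingers":1},{"linear":[2.5,0,0],"delta_rot":[0,0,0],"fingers":1},{"linear":[2.5,0,0],"delta_rot":[0,0,0],"fingers":1},{"linear":[2,0,0],"delta_rot":[0,0,0],"fingers":1},{"linear":[1.5,0,0],"delta_rot":[0,0,0],"fingers":1}]'
python3 -m crank '[{"linear":[1.2,0,0],"delta_rot":[0,0,0],"fingers":1},{"linear":[1,0,0],"delta_rot":[0,0,0],"fingers":1},{"linear":[0,0,0],"delta_rot":[0,0,0],"fingers":1},{"linear":[0,0,0],"delta_rot":[0,0,0],"fingers":0.3},{"linear":[0,0,0],"delta_rot":[0,0,0],"fingers":0.3}]'
python3 -m crank '[{"linear":[0,0,0],"delta_rot":[0,0,0],"fingers":0},{"linear":[0,0,0],"delta_rot":[0,0,0],"fingers":0},{"linear":[0,0,0],"delta_rot":[0,0,0],"fingers":0},{"linear":[0,0,0],"delta_rot":[0,0,0],"fingers":0},{"linear":[0,0,0],"delta_rot":[0,0,0],"fingers":0}]'
python3 -m crank '[{"linear":[0,0,0],"delta_rot":[0,0,0],"fingers":0},{"linear":[0,0,0],"delta_rot":[0,0,0],"fingers":0},{"linear":[0,0,0],"delta_rot":[0,0,0],"fingers":0},{"linear":[0,0,0],"delta_rot":[0,0,0],"fingers":0},{"linear":[0,0,0],"delta_rot":[0,0,0],"fingers":0}]'
```

```text
time: 2.7
tool_pos: [449.3, 267.0, 140.1]
tcp_rot: [-1.371, 1.569, -2.775]
contact_force: [0.1, -0.9, -0.3]
grip_width: 92.1
time: 3.2
tool_pos: [450.3, 267.5, 120.5]
tcp_rot: [1.842, 1.569, 0.436]
contact_force: [-0.1, 0.3, 0.4]
grip_width: 80.2
time: 3.7
tool_pos: [449.9, 267.3, 119.8]
tcp_rot: [2.24, 1.571, 0.833]
contact_force: [-0.2, 0.1, -0.3]
grip_width: 40.4
time: 4.2
tool_pos: [450.3, 267.3, 119.8]
tcp_rot: [1.781, 1.57, 0.374]
contact_force: [2.9, 0.4, -1.1]
grip_width: 9.7
```

```bash

python3 -m crank '[{"linear":[0,0,0],"delta_rot":[0,0,0],"fingers":0},{"linear":[0,0,0],"delta_rot":[0,0,0],"fingers":0},{"linear":[-0.3,0,0],"delta_rot":[0,0,0],"fingers":0},{"linear":[-0.5,0,0],"delta_rot":[0,0,0],"fingers":0},{"linear":[-0.7,0,0],"delta_rot":[0,0,0],"fingers":0}]'
python3 -m crank '[{"linear":[-0.9,0,0],"delta_rot":[0,0,0],"fingers":0},{"linear":[-1,0,0],"delta_rot":[0,0,0],"fingers":0},{"linear":[-1.2,0,0],"delta_rot":[0,0,0],"fingers":0},{"linear":[-0.8,0,0],"delta_rot":[0,0,0],"fingers":0},{"linear":[-0.4,0,0],"delta_rot":[0,0,0],"fingers":0}]'
python3 - <<'E'
from h import *
togo((450,267,260),9.4)
c=capture("side");cv2.imwrite("pics/s2.png",cv2.resize(c["image"][170:350,210:450],(800,600),interpolation=cv2.INTER_CUBIC))
E
```

```text
time: 4.7
tool_pos: [449.0, 267.1, 134.6]
tcp_rot: [-1.438, 1.568, -2.844]
contact_force: [-0.7, 0.4, -3.0]
grip_width: 9.9
time: 5.2
tool_pos: [450.3, 267.4, 179.1]
tcp_rot: [1.82, 1.569, 0.413]
contact_force: [0.1, 0.1, -2.8]
grip_width: 9.8
t 5.2 pos [450.3 267.4 179.1] w 9.8 F [ 0.1  0.1 -2.8]
yaw 9.4 tilt [-1.     0.002 -0.   ] shift cm [-8.09 -0.02  0.03] turn x 0.0
```

View pics/s2.png

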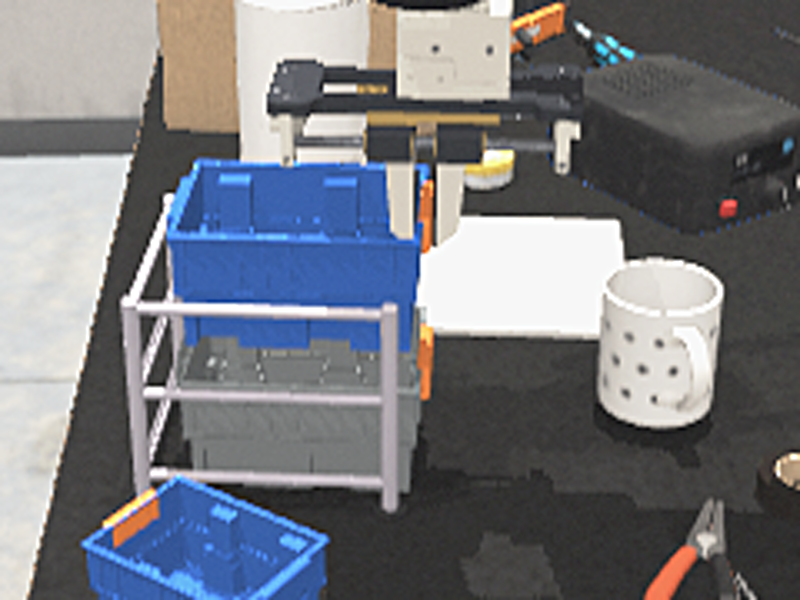

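It lifts clean and level: the blue foot is clear of the grey rim, and the grey tote stays put. Next I raise it fully, turn it +90° and carry it over to the board.

```bash

python3 -m crank '[{"linear":[-1,0,0],"delta_rot":[0,0,0],"fingers":0},{"linear":[-2,0,0],"delta_rot":[0,0,0],"fingers":0},{"linear":[-2.2,0,0],"delta_rot":[0,0,0],"fingers":0},{"linear":[-2,0,0],"delta_rot":[0,0,0],"fingers":0},{"linear":[-0.8,0,0],"delta_rot":[0,0,0],"fingers":0}]'
python3 -m crank '[{"linear":[0,0,0],"delta_rot":[-2,0,0],"fingers":0},{"linear":[0,0,0],"delta_rot":[-4,0,0],"fingers":0},{"linear":[0,0,0],"delta_rot":[-5,0,0],"fingers":0},{"linear":[0,0,0],"delta_rot":[-5,0,0],"fingers":0},{"linear":[0,0,0],"delta_rot":[-5,0,0],"fingers":0}]'
for i in 1 2; do python3 -m crank '[{"linear":[0,0,0],"delta_rot":[-5,0,0],"fingers":0},{"linear":[0,0,0],"delta_rot":[-5,0,0],"fingers":0},{"linear":[0,0,0],"delta_rot":[-5,0,0],"fingers":0},{"linear":[0,0,0],"delta_rot":[-5,0,0],"fingers":0},{"linear":[0,0,0],"delta_rot":[-5,0,0],"fingers":0}]'; done
python3 -m crank '[{"linear":[0,0,0],"delta_rot":[-5,0,0],"fingers":0},{"linear":[0,0,0],"delta_rot":[-5,0,0],"fingers":0},{"linear":[0,0,0],"delta_rot":[-5,0,0],"fingers":0},{"linear":[0,0,0],"delta_rot":[-3,0,0],"fingers":0},{"linear":[0,0,0],"delta_rot":[-1,0,0],"fingers":0}]'
python3 - <<'E'
from h import *
togo((462,-63,260),99.4)
E
```

```text
time: 5.75
tool_pos: [450.4, 267.5, 259.8]
tcp_rot: [1.845, 1.568, 0.438]
contact_force: [1.0, -0.2, -4.5]
grip_width: 9.7
time: 6.25
tool_pos: [449.5, 267.1, 257.1]
tcp_rot: [-1.706, 1.569, -2.742]
contact_force: [-0.9, -0.3, -2.7]
grip_width: 9.8
time: 6.75
tool_pos: [449.5, 267.0, 257.0]
tcp_rot: [-2.039, 1.569, -2.639]
contact_force: [0.2, -0.3, -2.6]
grip_width: 9.7
time: 7.25
tool_pos: [449.6, 267.0, 257.1]
tcp_rot: [-2.356, 1.569, -2.52]
contact_force: [-0.5, 0.0, -2.3]
grip_width: 9.8
time: 7.75
tool_pos: [449.7, 267.1, 257.2]
tcp_rot: [-2.661, 1.57, -2.496]
contact_force: [-0.5, -0.2, -3.0]
grip_width: 9.9
t 7.75 pos [449.7 267.1 257.2] w 9.9 F [-0.5 -0.2 -3. ]
yaw 99.47 tilt [-1.    -0.    -0.001] shift cm [ -0.26 -32.76  -4.22] turn x 0.07
```

```bash

python3 -m crank '[{"linear":[0,-0.8,-0.1],"delta_rot":[0,0,0],"fingers":0},{"linear":[0,-1.4,-0.18],"delta_rot":[0,0,0],"fingers":0},{"linear":[0,-2,-0.26],"delta_rot":[0,0,0],"fingers":0},{"linear":[0,-2.2,-0.28],"delta_rot":[0,0,0],"fingers":0},{"linear":[0,-2.2,-0.28],"delta_rot":[0,0,0],"fingers":0}]'
python3 -m crank '[{"linear":[0,-2.2,-0.28],"delta_rot":[0,0,0],"fingers":0},{"linear":[0,-2.2,-0.28],"delta_rot":[0,0,0],"fingers":0},{"linear":[0,-2.2,-0.28],"delta_rot":[0,0,0],"fingers":0},{"linear":[0,-2.2,-0.28],"delta_rot":[0,0,0],"fingers":0},{"linear":[0,-2.2,-0.28],"delta_rot":[0,0,0],"fingers":0}]'
python3 -m crank '[{"linear":[0,-2.2,-0.28],"delta_rot":[0,0,0],"fingers":0},{"linear":[0,-2.2,-0.28],"delta_rot":[0,0,0],"fingers":0},{"linear":[0,-2.2,-0.28],"delta_rot":[0,0,0],"fingers":0},{"linear":[0,-2.2,-0.28],"delta_rot":[0,0,0],"fingers":0},{"linear":[0,-1.8,-0.24],"delta_rot":[0,0,0],"fingers":0}]'
python3 -m crank '[{"linear":[0,-1.4,-0.18],"delta_rot":[0,0,0],"fingers":0},{"linear":[0,-0.8,-0.1],"delta_rot":[0,0,0],"fingers":0},{"linear":[0,-0.36,-0.05],"delta_rot":[0,0,0],"fingers":0},{"linear":[0,0,0],"delta_rot":[0,0,0],"fingers":0},{"linear":[0,0,0],"delta_rot":[0,0,0],"fingers":0}]'
python3 - <<'E'
from h import *
togo((462,-63,84),99.4)
c=capture("side");a=cv2.resize(c["image"][150:330,250:490],(640,480))
cv2.imwrite("pics/s3.png",a)
E
```

```text
time: 8.25
tool_pos: [452.9, 178.8, 257.7]
tcp_rot: [-1.348, 1.57, -1.185]
contact_force: [0.5, -0.3, -2.5]
grip_width: 9.5
time: 8.75
tool_pos: [456.8, 67.9, 257.8]
tcp_rot: [-0.921, 1.57, -0.759]
contact_force: [0.6, -0.2, -3.0]
grip_width: 9.8
time: 9.25
tool_pos: [460.6, -39.1, 257.8]
tcp_rot: [-1.143, 1.57, -0.981]
contact_force: [0.3, -0.7, -2.9]
grip_width: 9.8
time: 9.75
tool_pos: [462.0, -62.3, 257.7]
tcp_rot: [1.497, 1.57, 1.661]
contact_force: [-0.8, 0.3, -3.4]
grip_width: 10.1
t 9.75 pos [462.  -62.3 257.7] w 10.1 F [-0.8  0.3 -3.4]
yaw 99.42 tilt [-1.  0.  0.] shift cm [ 1.737e+01 -8.000e-02 -1.000e-02] turn x 0.02
```

View pics/s3.png

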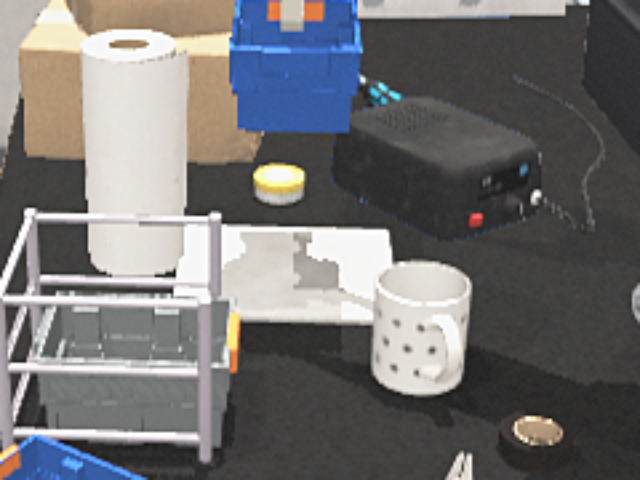

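```bash

python3 -m crank '[{"linear":[1,0,0],"delta_rot":[0,0,0],"fingers":0},{"linear":[2,0,0],"delta_rot":[0,0,0],"fingers":0},{"linear":[2.5,0,0],"delta_rot":[0,0,0],"fingers":0},{"linear":[2.5,0,0],"delta_rot":[0,0,0],"fingers":0},{"linear":[2.5,0,0],"delta_rot":[0,0,0],"fingers":0}]'
python3 -m crank '[{"linear":[2.2,0,0],"delta_rot":[0,0,0],"fingers":0},{"linear":[1.8,0,0],"delta_rot":[0,0,0],"fingers":0},{"linear":[1.2,0,0],"delta_rot":[0,0,0],"fingers":0},{"linear":[0.8,0,0],"delta_rot":[0,0,0],"fingers":0},{"linear":[0.4,0,0],"delta_rot":[0,0,0],"fingers":0}]'
python3 -m crank '[{"linear":[0.2,0,0],"delta_rot":[0,0,0],"fingers":0},{"linear":[0.1,0,0],"delta_rot":[0,0,0],"fingers":0},{"linear":[0.1,0,0],"delta_rot":[0,0,0],"fingers":0},{"linear":[0.1,0,0],"delta_rot":[0,0,0],"fingers":0},{"linear":[0,0,0],"delta_rot":[0,0,0],"fingers":0}]'

```

```text
time: 10.3
tool_pos: [461.8, -62.2, 151.2]
tcp_rot: [2.078, 1.571, 2.243]
contact_force: [0.6, 0.9, -3.3]
grip_width: 10.1
time: 10.8
tool_pos: [461.7, -62.4, 87.8]
tcp_rot: [2.554, 1.57, 2.719]
contact_force: [-0.6, -0.4, -1.7]
grip_width: 9.7
time: 11.3
tool_pos: [462.1, -62.8, 83.9]
tcp_rot: [-0.24, 1.57, -0.076]
contact_force: [0.4, 0.1, -3.3]
grip_width: 9.5
```

```bash

python3 -m crank '[{"linear":[0.1,0,0],"delta_rot":[0,0,0],"fingers":0},{"linear":[0,0,0],"delta_rot":[0,0,0],"fingers":0},{"linear":[0.05,0,0],"delta_rot":[0,0,0],"fingers":0},{"linear":[0,0,0],"delta_rot":[0,0,0],"fingers":0},{"linear":[0,0,0],"delta_rot":[0,0,0],"fingers":0}]'

```

```text
time: 11.8
tool_pos: [462.3, -62.9, 82.8]
tcp_rot: [-0.385, 1.57, -0.221]
contact_force: [-1.4, -0.1, 5.8]
grip_width: 10.0
```

In contact with the board (+5.8 N). Releasing, then shifting 155 mm to the plain grip.

```bash

for i in 1 2; do python3 -m crank '[{"linear":[0,0,0],"delta_rot":[0,0,0],"fingers":1},{"linear":[0,0,0],"delta_rot":[0,0,0],"fingers":1},{"linear":[0,0,0],"delta_rot":[0,0,0],"fingers":1},{"linear":[0,0,0],"delta_rot":[0,0,0],"fingers":1},{"linear":[0,0,0],"delta_rot":[0,0,0],"fingers":1}]'; done
python3 -m crank '[{"linear":[-1,0,0],"delta_rot":[0,0,0],"fingers":1},{"linear":[-2,0,0],"delta_rot":[0,0,0],"fingers":1},{"linear":[-3,0,0],"delta_rot":[0,0,0],"fingers":1},{"linear":[-3,0,0],"delta_rot":[0,0,0],"fingers":1},{"linear":[-1.5,0,0],"delta_rot":[0,0,0],"fingers":1}]'
python3 -m crank '[{"linear":[0,2,0],"delta_rot":[0,0,0],"fingers":1},{"linear":[0,4,0],"delta_rot":[0,0,0],"fingers":1},{"linear":[0,4,0],"delta_rot":[0,0,0],"fingers":1},{"linear":[0,4,0],"delta_rot":[0,0,0],"fingers":1},{"linear":[0,1.5,0],"delta_rot":[0,0,0],"fingers":1}]'
python3 - <<'E'
from h import *
togo((436.7,90,83),99.4)
a=capture("side")["image"][150:330,250:490];b=capture("top")["image"][170:350,270:510]
cv2.imwrite("pics/s4.png",np.hstack([cv2.resize(x,(400,300),interpolation=cv2.INTER_CUBIC) for x in(a,b)]))
E
```

```text
time: 12.3
tool_pos: [462.0, -62.7, 82.1]
tcp_rot: [2.134, 1.571, 2.298]
contact_force: [0.4, 0.5, -0.9]
grip_width: 45.2
time: 12.8
tool_pos: [462.1, -62.8, 82.2]
tcp_rot: [0.529, 1.571, 0.693]
contact_force: [-0.2, -0.1, -0.4]
grip_width: 85.3
time: 13.3
tool_pos: [462.9, -63.0, 190.4]
tcp_rot: [-0.451, 1.567, -0.287]
contact_force: [0.3, -0.5, 0.0]
grip_width: 91.3
time: 13.8
tool_pos: [435.8, 92.8, 188.0]
tcp_rot: [0.932, 1.57, 1.099]
contact_force: [-0.1, -0.4, 0.1]
grip_width: 92.2
t 13.8 pos [435.8  92.8 188. ] w 92.2 F [-0.1 -0.4  0.1]
yaw 99.53 tilt [-1.     0.001  0.001] shift cm [10.5  -0.3   0.04] turn x 0.13
```

View pics/s4.png

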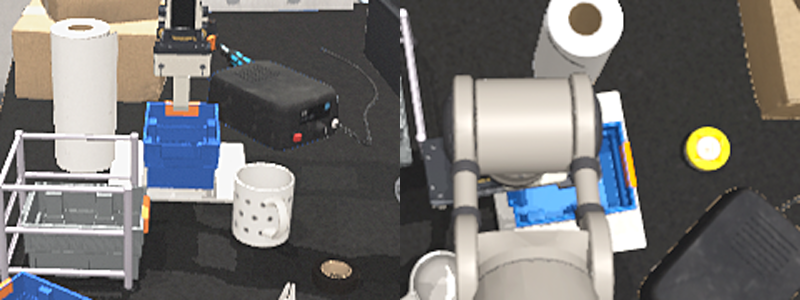

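The blue tote stands upright on the board, free, with its orange grip at the far right and the roll and tin untouched. From the earlier hanging picture I'll check how far off the grip's middle I held it, since the offset doubles after the half turn.

```bash
python3 - <<'E'
from h import *
i=cv2.imread("pics/s3.png");h=cv2.cvtColor(i,cv2.COLOR_BGR2HSV)
for v in range(4,30,3):
    r=h[v,225:370];o=np.where((r[:,0]>6)&(r[:,0]<20)&(r[:,1]>130)&(r[:,2]>90))[0]+225
    f=np.where((r[:,1]<90)&(r[:,2]>90))[0]+225
    f=f[(f>262)&(f<330)]
    print(v,o[[0,-1]] if len(o) else 0,f[[0,-1]] if len(f) else 0)
c=capture("side");T=np.array([462,-62.3,257.7]);y=np.array([-.1633,.9866,0]);z=np.array([.9866,.1633,0]);k=np.array([0,0,1.])
S=lambda X:(proj(c,X)-[250,150])*640/240
for n,d,w in(("grip",5,30),("finger",24,9.5)):
  for up in(-18,-6,6): 
    a=S([T+y*d+z*w+k*up,T+y*d-z*w+k*up]);print(n,up,a.round(1).tolist(),a[:,0].mean().round(1))
E
```

```text
4 [269 322] [267 325]
7 [269 322] [267 324]
10 [269 322] [267 324]
13 [269 322] [267 324]
16 [268 322] [266 324]
19 [310 321] [266 323]
22 0 [280 303]
25 0 [280 303]
28 0 [280 303]
grip -18 [[258.4, 21.4], [320.3, 22.3]] 289.3
grip -6 [[258.6, 9.5], [320.7, 10.3]] 289.6
grip 6 [[258.8, -2.5], [321.1, -1.7]] 289.9
finger -18 [[279.2, 27.7], [299.1, 27.9]] 289.2
finger -6 [[279.5, 15.6], [299.4, 15.8]] 289.5
finger 6 [[279.8, 3.4], [299.8, 3.7]] 289.8
```

```bash
python3 - <<'E'
from h import *
z=np.array([.9866,.1633]);t=capture("top");s=capture("side");T=np.array([462,-62.8])
def lat(c,box,zz,n):
    p=pts(mask(c,"orange",box));q=(ray(c,p,zz)-T);l=q@z;a=q@np.array([-z[1],z[0]])
    print(n,"px",p.min(0),p.max(0),"lateral",l.min().round(1),l.max().round(1),"mid",((l.min()+l.max())/2).round(2),"along",a.min().round(1),a.max().round(1))
lat(t,(385,230,480,300),88.5,"top");lat(s,(330,190,390,230),88.5,"side")
a=cv2.resize(t["image"][220:300,360:440],(480,480),interpolation=cv2.INTER_NEAREST)
b=cv2.resize(s["image"][190:230,330:390],(720//2*1,240),interpolation=cv2.INTER_NEAREST)
b=cv2.copyMakeBorder(cv2.resize(b,(320,213)),0,267,0,0,cv2.BORDER_CONSTANT)
cv2.imwrite("pics/o.png",np.hstack([a,b]))
E
```

```text
top px [406 279] [406 280] lateral -26.7 -24.6 mid -25.64 along 5.7 6.1
side px [349 213] [368 218] lateral -29.2 21.8 mid -3.69 along 13.9 47.9
```

View pics/o.png

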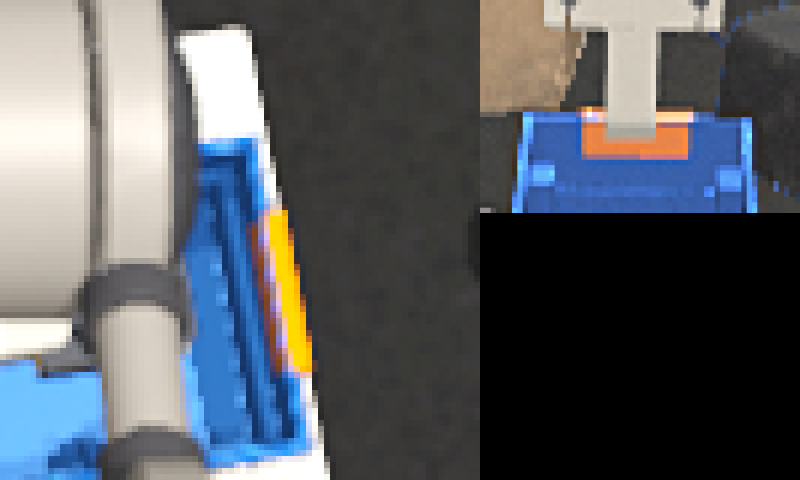

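```bash
sed -i 's/(8,150,120),(20,255,255)/(6,150,110),(28,255,255)/' h.py; python3 - <<'E'
from h import *
z=np.array([.9866,.1633]);t=capture("top");s=capture("side");T=np.array([462,-62.8])
def lat(c,col,box,zz,n,T=T,z=z):
    p=pts(mask(c,col,box));q=(ray(c,p,zz)-T);l=q@z;a=q@np.array([-z[1],z[0]])
    print(n,"px",p.min(0),p.max(0),"lateral",l.min().round(1),l.max().round(1),"mid",((l.min()+l.max())/2).round(2),"along",a.min().round(1),a.max().round(1))
lat(t,"orange",(385,230,480,300),88.5,"top");lat(s,"orange",(330,190,390,230),88.5,"side")
# tote rim, visible part to the right of the arm, via top
m=mask(t,"blue",(394,235,420,300));p=pts(m);q=ray(t,p,88)-T;l=q@z;a=q@np.array([-z[1],z[0]])
print("rim",l.min(),l.max(),(l.min()+l.max())/2,a.min())
# side: near end wall rim corners
p=pts(mask(s,"blue",(320,205,400,270)));print(p.min(0),p.max(0))
# original grip in first picture vs TCP1
c=cv2.imread("pics/top0.png");t0=dict(t,image=c);lat(t0,"orange",(220,255,280,285),125.5,"top0 orig",np.array([450,267.3]),np.array([np.sin(np.radians(9.4)),-np.cos(np.radians(9.4))]))
# grey rim for the target (grey orange grip top z=80.5)
lat(t,"orange",(220,255,285,290),80.5,"grey grip",np.array([450,267.3]),np.array([np.sin(np.radians(9.4)),-np.cos(np.radians(9.4))]))
E
```

```text
top px [405 255] [411 281] lateral -30.3 25.7 mid -2.3 along -6.3 1.2
side px [349 213] [368 218] lateral -29.2 21.8 mid -3.69 along 13.9 47.9
rim -59.559189438644005 53.95599021806253 -2.8015996102907366 0.8584139612610958
[336 211] [382 262]
top0 orig px [234 264] [264 274] lateral -30.9 30.3 mid -0.27 along -10.1 6.7
grey grip px [236 268] [264 275] lateral -32.9 27.4 mid -2.77 along -6.9 4.3
```

```bash
python3 - <<'E'
from h import *
t=capture("top");i0=cv2.imread("pics/top0.png")
f=lambda x:cv2.resize(x[175:285,195:295],(400,440),interpolation=cv2.INTER_NEAREST)
cv2.imwrite("pics/g.png",np.hstack([f(i0),f(t["image"])]))
E
```

```text
(no output)
```

View pics/g.png

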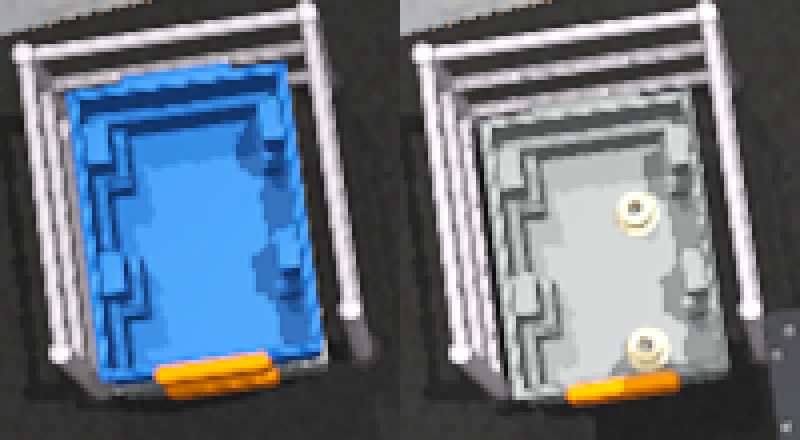

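The picture shows the grey tote in place, both bushes inside, and its rim corners clear. I'll turn these corners into positions at rim height.

```bash
python3 - <<'E'
from h import *
t=capture("top");T=np.array([450,267.3]);a=np.radians(9.4);Z=np.array([np.sin(a),-np.cos(a)]);X=np.array([np.cos(a),np.sin(a)])
def q(n,p,z):
    w=ray(t,np.array(p)/4+[195,175],z);m=w-T
    print(n,"lat",(m@Z).round(1),"mid",(m@Z).mean().round(2),"along",(m@X).round(1))
    if len(p)==4:
        v=w[[0,2]]-w[[1,3]];print("   yaws",np.degrees(np.arctan2(v[:,1],v[:,0])).round(2))
q("grey rim",[(78,118),(112,402),(290,92),(326,378)],80);q("grey grip",[(167,392),(281,378)],80.5)
q("blue rim",[(66,92),(100,384),(288,62),(325,355)],125);q("blue grip",[(157,377),(270,360)],125.5)
g=cv2.minAreaRect(ray(t,pts(mask(t,"orange",(220,255,285,290))),80.5).astype(np.float32));print(g)
E
```

```text
grey rim lat [-60.  -60.7  55.8  53.5] mid -2.85 along [156.4  -0.6 153.8  -4.7]
   yaws [9.16 8.6 ]
grey grip lat [-31.1  29.9] mid -0.61 along [ 0.3 -1.2]
blue rim lat [-58.8 -59.9  58.6  56.4] mid -0.91 along [159.    2.9 158.    0.7]
   yaws [9.01 8.61]
blue grip lat [-30.4  28.1] mid -1.16 along [2.1 2.2]
((448.1146240234375, 269.7912292480469), (11.075246810913086, 60.32293701171875), 9.947409629821777)
```

Now correct the lateral hold by −3 mm, go down on the plain grip and close.

```bash

python3 -m crank '[{"linear":[1.5,0,-0.25],"delta_rot":[0,0,0],"fingers":1},{"linear":[2.5,0,0],"delta_rot":[0,0,0],"fingers":1},{"linear":[2.5,0,0],"delta_rot":[0,0,0],"fingers":1},{"linear":[2,0,0],"delta_rot":[0,0,0],"fingers":1},{"linear":[1.2,0,0],"delta_rot":[0,0,0],"fingers":0.8}]'
python3 -m crank '[{"linear":[0.7,0,0],"delta_rot":[0,0,0],"fingers":0.3},{"linear":[0,0,0],"delta_rot":[0,0,0],"fingers":0.3},{"linear":[0,0,0],"delta_rot":[0,0,0],"fingers":0.3},{"linear":[0,0,0],"delta_rot":[0,0,0],"fingers":0.2},{"linear":[0,0,0],"delta_rot":[0,0,0],"fingers":0}]'
for i in 1 2; do python3 -m crank '[{"linear":[0,0,0],"delta_rot":[0,0,0],"fingers":0},{"linear":[0,0,0],"delta_rot":[0,0,0],"fingers":0},{"linear":[0,0,0],"delta_rot":[0,0,0],"fingers":0},{"linear":[0,0,0],"delta_rot":[0,0,0],"fingers":0},{"linear":[0,0,0],"delta_rot":[0,0,0],"fingers":0}]'; done
python3 - <<'E'
from h import *
togo((436.7,90,83),99.4)
E
```

```text
time: 14.75
tool_pos: [433.7, 89.1, 88.8]
tcp_rot: [2.986, 1.569, -3.135]
contact_force: [0.2, -0.3, 0.4]
grip_width: 87.8
time: 15.25
tool_pos: [434.7, 89.7, 83.8]
tcp_rot: [-0.076, 1.569, 0.088]
contact_force: [-0.3, -0.2, 0.2]
grip_width: 48.5
time: 15.75
tool_pos: [434.3, 89.7, 83.2]
tcp_rot: [0.895, 1.571, 1.059]
contact_force: [1.0, 0.6, 1.1]
grip_width: 9.7
time: 16.25
tool_pos: [434.3, 89.8, 83.2]
tcp_rot: [0.938, 1.571, 1.102]
contact_force: [0.6, -0.3, 0.5]
grip_width: 9.9
t 16.25 pos [434.3  89.8  83.2] w 9.9 F [ 0.6 -0.3  0.5]
yaw 99.4 tilt [-1.  0.  0.] shift cm [ 0.02 -0.02  0.24] turn x -0.0
```

```bash

python3 -m crank '[{"linear":[-0.4,0,0],"delta_rot":[0,0,0],"fingers":0},{"linear":[-1,0,0],"delta_rot":[0,0,0],"fingers":0},{"linear":[-1.6,0,0],"delta_rot":[0,0,0],"fingers":0},{"linear":[-2.2,0,0],"delta_rot":[0,0,0],"fingers":0},{"linear":[-2.4,0,0],"delta_rot":[0,0,0],"fingers":0}]'
python3 -m crank '[{"linear":[-2.4,0,0],"delta_rot":[0,0,0],"fingers":0},{"linear":[-2.4,0,0],"delta_rot":[0,0,0],"fingers":0},{"linear":[-2.2,0,0],"delta_rot":[0,0,0],"fingers":0},{"linear":[-1.8,0,0],"delta_rot":[0,0,0],"fingers":0},{"linear":[-1.1,0,0],"delta_rot":[0,0,0],"fingers":0}]'
python3 -m crank '[{"linear":[0,0.8,0.2],"delta_rot":[0,0,0],"fingers":0},{"linear":[0,1.6,0.4],"delta_rot":[0,0,0],"fingers":0},{"linear":[0,2.2,0.52],"delta_rot":[0,0,0],"fingers":0},{"linear":[0,2.2,0.52],"delta_rot":[0,0,0],"fingers":0},{"linear":[0,2.2,0.52],"delta_rot":[0,0,0],"fingers":0}]'
python3 -m crank '[{"linear":[0,2.2,0.52],"delta_rot":[0,0,0],"fingers":0},{"linear":[0,2.2,0.52],"delta_rot":[0,0,0],"fingers":0},{"linear":[0,2.2,0.52],"delta_rot":[0,0,0],"fingers":0},{"linear":[0,1.4,0.34],"delta_rot":[0,0,0],"fingers":0},{"linear":[0,0.6,0.14],"delta_rot":[0,0,0],"fingers":0}]'
python3 -m crank '[{"linear":[0,0,0],"delta_rot":[-2,0,0],"fingers":0},{"linear":[0,0,0],"delta_rot":[-4,0,0],"fingers":0},{"linear":[0,0,0],"delta_rot":[-5,0,0],"fingers":0},{"linear":[0,0,0],"delta_rot":[-5,0,0],"fingers":0},{"linear":[0,0,0],"delta_rot":[-5,0,0],"fingers":0}]'
for i in 1 2; do python3 -m crank '[{"linear":[0,0,0],"delta_rot":[-5,0,0],"fingers":0},{"linear":[0,0,0],"delta_rot":[-5,0,0],"fingers":0},{"linear":[0,0,0],"delta_rot":[-5,0,0],"fingers":0},{"linear":[0,0,0],"delta_rot":[-5,0,0],"fingers":0},{"linear":[0,0,0],"delta_rot":[-5,0,0],"fingers":0}]'; done
python3 -m crank '[{"linear":[0,0,0],"delta_rot":[-5,0,0],"fingers":0},{"linear":[0,0,0],"delta_rot":[-5,0,0],"fingers":0},{"linear":[0,0,0],"delta_rot":[-5,0,0],"fingers":0},{"linear":[0,0,0],"delta_rot":[-3,0,0],"fingers":0},{"linear":[0,0,0],"delta_rot":[-1,0,0],"fingers":0}]'
python3 - <<'E'
from h import *
togo((446.9,270.6,155),189.4)
a=capture("side")["image"][150:330,210:450];b=capture("top")["image"][120:300,150:390]
cv2.imwrite("pics/s5.png",np.hstack([cv2.resize(x,(400,300),interpolation=cv2.INTER_CUBIC) for x in(a,b)]))
E
```

```text
time: 16.75
tool_pos: [433.7, 89.8, 160.2]
tcp_rot: [2.802, 1.57, 2.966]
contact_force: [0.9, -0.7, -2.1]
grip_width: 9.6
time: 17.25
tool_pos: [434.3, 89.8, 260.1]
tcp_rot: [-0.019, 1.569, 0.145]
contact_force: [0.3, -0.8, -3.8]
grip_width: 9.9
time: 17.75
tool_pos: [440.2, 183.3, 257.1]
tcp_rot: [3.022, 1.569, -3.097]
contact_force: [1.0, 0.6, -3.5]
grip_width: 9.7
time: 18.25
tool_pos: [446.5, 271.5, 257.2]
tcp_rot: [-3.057, 1.569, -2.892]
contact_force: [-0.2, -1.3, -2.5]
grip_width: 9.7
time: 18.75
tool_pos: [446.7, 269.6, 257.8]
tcp_rot: [-3.061, 1.57, -2.527]
contact_force: [1.4, -0.3, -2.3]
grip_width: 9.7
time: 19.25
tool_pos: [446.7, 269.5, 257.8]
tcp_rot: [2.746, 1.569, -2.567]
contact_force: [0.4, 0.1, -2.8]
grip_width: 9.8
time: 19.75
tool_pos: [446.6, 269.5, 257.7]
tcp_rot: [2.358, 1.569, -2.519]
contact_force: [0.1, 0.6, -3.3]
grip_width: 9.9
time: 20.25
tool_pos: [446.7, 269.6, 257.8]
tcp_rot: [2.048, 1.569, -2.5]
contact_force: [-0.7, 1.0, -2.7]
grip_width: 9.6
t 20.25 pos [446.7 269.6 257.8] w 9.6 F [-0.7  1.  -2.7]
yaw -170.57 tilt [-1.     0.001 -0.001] shift cm [10.28 -0.05  0.11] turn x 0.03
```

View pics/s5.png

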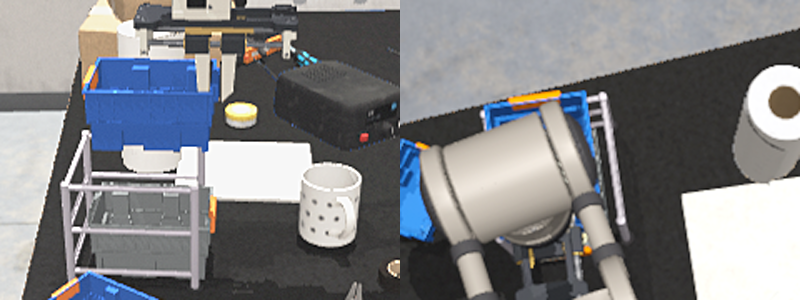

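The tote is turned half round: its orange grip is at the back, seen in the top view at (535,98). I lower it to just above the grey rim and compare.

```bash

python3 -m crank '[{"linear":[0.7,0,0],"delta_rot":[0,0,0],"fingers":0},{"linear":[1.5,0,0],"delta_rot":[0,0,0],"fingers":0},{"linear":[1.8,0,0],"delta_rot":[0,0,0],"fingers":0},{"linear":[1.8,0,0],"delta_rot":[0,0,0],"fingers":0},{"linear":[1.5,0,0],"delta_rot":[0,0,0],"fingers":0}]'
python3 -m crank '[{"linear":[1.2,0,0],"delta_rot":[0,0,0],"fingers":0},{"linear":[0.8,0,0],"delta_rot":[0,0,0],"fingers":0},{"linear":[0.3,0,0],"delta_rot":[0,0,0],"fingers":0},{"linear":[0,0,0],"delta_rot":[0,0,0],"fingers":0},{"linear":[0,0,0],"delta_rot":[0,0,0],"fingers":0}]'
python3 - <<'E'
from h import *
togo((446.9,270.6,155),189.4)
s=capture("side");t=capture("top");zu=tool()[0]["tool_pos"][2]-75.2
cv2.imwrite("pics/st.png",s["image"]);cv2.imwrite("pics/tt.png",t["image"])
a=np.radians(9.4);T=tool()[0]["tool_pos"][:2];Z=np.array([np.sin(a),-np.cos(a)]);X=np.array([np.cos(a),np.sin(a)])
p=pts(mask(t,"orange",(200,160,280,200)));q=ray(t,p,zu+80.5)-T;l=q@Z;b=q@X;print("blue orange top: lat",l.min(),l.max(),(l.min()+l.max())/2,"along",b.min(),b.max(),zu,p.min(0),p.max(0))
f=lambda x:cv2.resize(x,(400,400),interpolation=cv2.INTER_CUBIC)
cv2.imwrite("pics/s6.png",np.hstack([f(s["image"][215:325,240:350]),f(t["image"][175:285,195:305])]))
E
```

```text
time: 20.85
tool_pos: [446.4, 269.9, 183.7]
tcp_rot: [1.82, 1.569, -2.729]
contact_force: [-0.1, -0.2, -2.8]
grip_width: 9.9
time: 21.35
tool_pos: [447.3, 270.4, 162.8]
tcp_rot: [-1.291, 1.57, 0.444]
contact_force: [-0.3, -0.3, -2.2]
grip_width: 9.9
t 21.35 pos [447.3 270.4 162.8] w 9.9 F [-0.3 -0.3 -2.2]
yaw -170.6 tilt [-1.    -0.001  0.   ] shift cm [0.78 0.04 0.03] turn x -0.0
blue orange top: lat -27.104987429033965 30.452622790070794 1.6738176805184146 along 154.11771279740796 161.28681179994817 87.68485484295927 [222 187] [250 193]
```

View pics/s6.png

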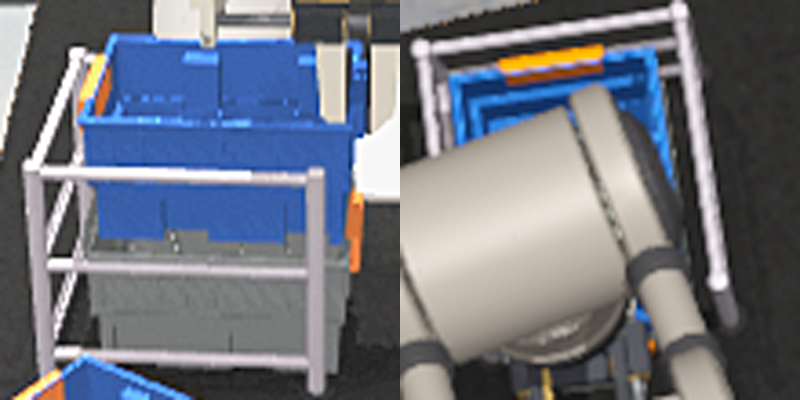

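In the same camera, blue and grey agree within about 0.5 mm both sideways and lengthwise. In the side view the foot sits centred over the grey rim. I lower it gently, watching force.

```bash

python3 -m crank '[{"linear":[0.3,0,0],"delta_rot":[0,0,0],"fingers":0},{"linear":[0.3,0,0],"delta_rot":[0,0,0],"fingers":0},{"linear":[0.2,0,0],"delta_rot":[0,0,0],"fingers":0},{"linear":[0.1,0,0],"delta_rot":[0,0,0],"fingers":0},{"linear":[0,0,0],"delta_rot":[0,0,0],"fingers":0}]'
python3 -m crank '[{"linear":[0.1,0,0],"delta_rot":[0,0,0],"fingers":0},{"linear":[0.1,0,0],"delta_rot":[0,0,0],"fingers":0},{"linear":[0.1,0,0],"delta_rot":[0,0,0],"fingers":0},{"linear":[0,0,0],"delta_rot":[0,0,0],"fingers":0},{"linear":[0,0,0],"delta_rot":[0,0,0],"fingers":0}]'
```

```text
time: 21.95
tool_pos: [447.2, 270.4, 155.5]
tcp_rot: [-1.326, 1.568, 0.409]
contact_force: [-5.5, -2.3, 16.2]
grip_width: 9.9
time: 22.45
tool_pos: [448.4, 270.8, 155.2]
tcp_rot: [-1.359, 1.564, 0.376]
contact_force: [-8.3, -4.2, 33.4]
grip_width: 10.1
```

It rests on the rim at about 80 mm, so one side is riding. I read the moment before backing off, to see which.

```bash
python3 - <<'E'
from h import *
o,M=tool();print(o["contact_force"].round(1),o["moment"].round(3),(M.T@o["moment"]).round(3),(M.T@o["contact_force"]).round(1),M.round(4).tolist())
s=capture("side")
cv2.imwrite("pics/s7.png",cv2.resize(s["image"][220:320,240:350],(792,720)[:2],interpolation=cv2.INTER_CUBIC)[:600])
E
python3 -m crank '[{"linear":[-0.3,0,0],"delta_rot":[0,0,0],"fingers":0},{"linear":[-0.3,0,0],"delta_rot":[0,0,0],"fingers":0},{"linear":[0,0,0],"delta_rot":[0,0,0],"fingers":0},{"linear":[0,0,0],"delta_rot":[0,0,0],"fingers":0},{"linear":[0,0,0],"delta_rot":[0,0,0],"fingers":0}]'
python3 -c "
from h import *
togo((447,270,155),189.4);o,M=tool();print(o['moment'].round(3))"
```

```text
[-8.3 -4.2 33.4] [-0.77   1.937  0.062] [-0.062  0.442  2.037] [-33.4   8.7  -2.7] [[0.0065, -0.9865, -0.1636], [0.0026, -0.1636, 0.9865], [-1.0, -0.0069, 0.0015]]
time: 23.0
tool_pos: [446.8, 270.2, 155.7]
tcp_rot: [1.76, 1.57, -2.788]
contact_force: [0.3, -0.1, -1.4]
grip_width: 9.7
t 23.0 pos [446.8 270.2 155.7] w 9.7 F [ 0.3 -0.1 -1.4]
yaw -170.6 tilt [-1.     0.001 -0.   ] shift cm [ 0.07 -0.01 -0.02] turn x 0.0
[0.012 0.353 0.017]
```

View pics/s7.png

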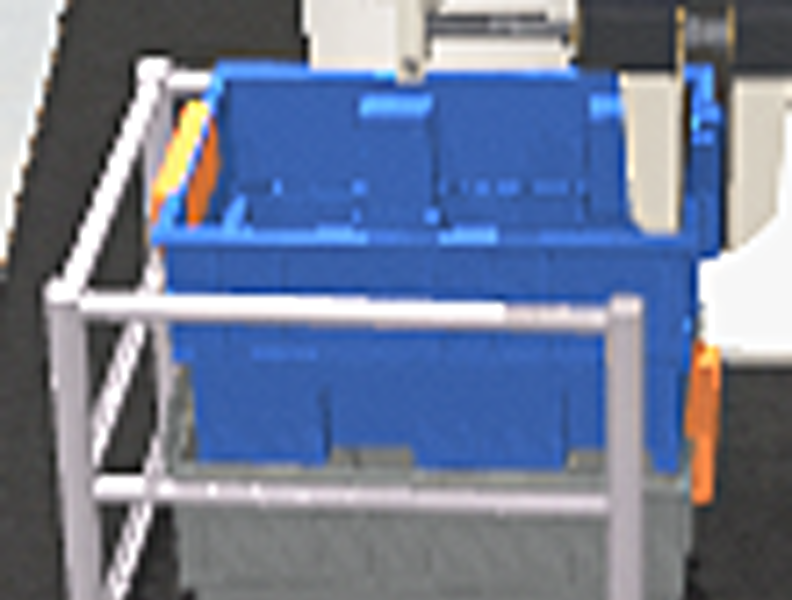

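The force and picture agree: the front edge is riding the front rim. The foot spans 197–683 px against the grey rim's 165–692, about 2.7 mm too far forward. I shift it 2.7 mm towards the back and try again.

```bash

python3 -m crank '[{"linear":[-0.1,-0.27,0],"delta_rot":[0,0,0],"fingers":0},{"linear":[0,0,0],"delta_rot":[0,0,0],"fingers":0},{"linear":[0.2,0,0],"delta_rot":[0,0,0],"fingers":0},{"linear":[0.1,0,0],"delta_rot":[0,0,0],"fingers":0},{"linear":[0.1,0,0],"delta_rot":[0,0,0],"fingers":0}]'
python3 -m crank '[{"linear":[0.05,0,0],"delta_rot":[0,0,0],"fingers":0},{"linear":[0,0,0],"delta_rot":[0,0,0],"fingers":0},{"linear":[0,0,0],"delta_rot":[0,0,0],"fingers":0},{"linear":[0,0,0],"delta_rot":[0,0,0],"fingers":0},{"linear":[0,0,0],"delta_rot":[0,0,0],"fingers":0}]'
python3 -c "
from h import *
togo((447,270,147),189.4);o,M=tool();print(o['moment'].round(3))"
```

```text
time: 23.5
tool_pos: [449.5, 270.6, 153.0]
tcp_rot: [1.639, 1.57, -2.909]
contact_force: [-0.1, 0.5, -3.4]
grip_width: 9.7
time: 24.0
tool_pos: [449.6, 270.7, 152.8]
tcp_rot: [-1.019, 1.571, 0.716]
contact_force: [-0.2, 0.3, -3.6]
grip_width: 10.1
t 24.0 pos [449.6 270.7 152.8] w 10.1 F [-0.2  0.3 -3.6]
yaw -170.6 tilt [-1. -0.  0.] shift cm [ 0.58  0.27 -0.03] turn x 0.0
[0.079 0.337 0.005]
```

Now it goes below the rim without contact. I carry on to the rib caps.

```bash

python3 -m crank '[{"linear":[0.1,0,0],"delta_rot":[0,0,0],"fingers":0},{"linear":[0.1,0,0],"delta_rot":[0,0,0],"fingers":0},{"linear":[0.1,0,0],"delta_rot":[0,0,0],"fingers":0},{"linear":[0,0,0],"delta_rot":[0,0,0],"fingers":0},{"linear":[0,0,0],"delta_rot":[0,0,0],"fingers":0}]'
python3 -m crank '[{"linear":[0.1,0,0],"delta_rot":[0,0,0],"fingers":0},{"linear":[0.1,0,0],"delta_rot":[0,0,0],"fingers":0},{"linear":[0,0,0],"delta_rot":[0,0,0],"fingers":0},{"linear":[0,0,0],"delta_rot":[0,0,0],"fingers":0},{"linear":[0,0,0],"delta_rot":[0,0,0],"fingers":0}]'
python3 -c "
from h import *
togo((447,270,147),189.4);o,M=tool();print(o['moment'].round(3))"
```

```text
time: 24.5
tool_pos: [449.6, 270.7, 149.7]
tcp_rot: [0.744, 1.571, 2.479]
contact_force: [0.0, 0.4, -2.6]
grip_width: 9.8
time: 25.0
tool_pos: [449.7, 270.7, 147.8]
tcp_rot: [-1.135, 1.57, 0.6]
contact_force: [-0.6, -0.7, -1.9]
grip_width: 9.8
t 25.0 pos [449.7 270.7 147.8] w 9.8 F [-0.6 -0.7 -1.9]
yaw -170.6 tilt [-1. -0.  0.] shift cm [ 0.08  0.28 -0.02] turn x 0.0
[0.066 0.26  0.003]
```

```bash

python3 -m crank '[{"linear":[0.1,0,0],"delta_rot":[0,0,0],"fingers":0},{"linear":[0,0,0],"delta_rot":[0,0,0],"fingers":0},{"linear":[0.05,0,0],"delta_rot":[0,0,0],"fingers":0},{"linear":[0,0,0],"delta_rot":[0,0,0],"fingers":0},{"linear":[0,0,0],"delta_rot":[0,0,0],"fingers":0}]'
python3 -c "
from h import *
togo((447,270,147),189.4);o,M=tool();print(o['moment'].round(3))"
```

```text
time: 25.5
tool_pos: [449.6, 270.7, 147.0]
tcp_rot: [-1.276, 1.57, 0.459]
contact_force: [-4.1, -2.3, 6.8]
grip_width: 9.7
t 25.5 pos [449.6 270.7 147. ] w 9.7 F [-4.1 -2.3  6.8]
yaw -170.59 tilt [-1.    -0.001  0.   ] shift cm [ 0.    0.27 -0.03] turn x 0.01
[-0.081  0.56  -0.026]
```

Seated at z = 147.0 (expected 147.2). Now release, retreat upwards and back away, then check.

```bash

for i in 1 2; do python3 -m crank '[{"linear":[0,0,0],"delta_rot":[0,0,0],"fingers":1},{"linear":[0,0,0],"delta_rot":[0,0,0],"fingers":1},{"linear":[0,0,0],"delta_rot":[0,0,0],"fingers":1},{"linear":[0,0,0],"delta_rot":[0,0,0],"fingers":1},{"linear":[0,0,0],"delta_rot":[0,0,0],"fingers":1}]'; done
python3 -m crank '[{"linear":[-0.5,0,0],"delta_rot":[0,0,0],"fingers":1},{"linear":[-1.5,0,0],"delta_rot":[0,0,0],"fingers":1},{"linear":[-3,0,0],"delta_rot":[0,0,0],"fingers":1},{"linear":[-4,0,0],"delta_rot":[0,0,0],"fingers":1},{"linear":[-3,0,0],"delta_rot":[0,0,0],"fingers":1}]'
python3 -m crank '[{"linear":[0,1,3],"delta_rot":[0,0,0],"fingers":1},{"linear":[0,1,4],"delta_rot":[0,0,0],"fingers":1},{"linear":[0,0,4],"delta_rot":[0,0,0],"fingers":1},{"linear":[0,0,4],"delta_rot":[0,0,0],"fingers":1},{"linear":[0,0,2],"delta_rot":[0,0,0],"fingers":1}]'
python3 - <<'E'
from h import *
togo((446.9,270.6,155),189.4)
s=capture("side");t=capture("top")
f=lambda x:cv2.resize(x,(400,400),interpolation=cv2.INTER_CUBIC)
cv2.imwrite("pics/s8.png",np.hstack([f(s["image"][215:325,240:350]),f(t["image"][165:285,195:315])]))
E
```

```text
time: 26.0
tool_pos: [449.6, 270.7, 146.1]
tcp_rot: [0.494, 1.571, 2.229]
contact_force: [0.6, -0.3, -0.5]
grip_width: 45.2
time: 26.5
tool_pos: [449.6, 270.7, 146.2]
tcp_rot: [-0.73, 1.571, 1.005]
contact_force: [0.4, 0.1, 0.4]
grip_width: 85.4
time: 27.0
tool_pos: [449.8, 270.8, 268.9]
tcp_rot: [-1.281, 1.569, 0.454]
contact_force: [0.2, 0.4, 1.2]
grip_width: 91.9
time: 27.5
tool_pos: [401.0, 437.8, 266.5]
tcp_rot: [-0.338, 1.57, 1.399]
contact_force: [-1.2, -0.8, -0.4]
grip_width: 91.7
t 27.5 pos [401.  437.8 266.5] w 91.7 F [-1.2 -0.8 -0.4]
yaw -170.48 tilt [-1.    -0.     0.001] shift cm [ 11.13  -1.76 -17.27] turn x 0.12
```

View pics/s8.png

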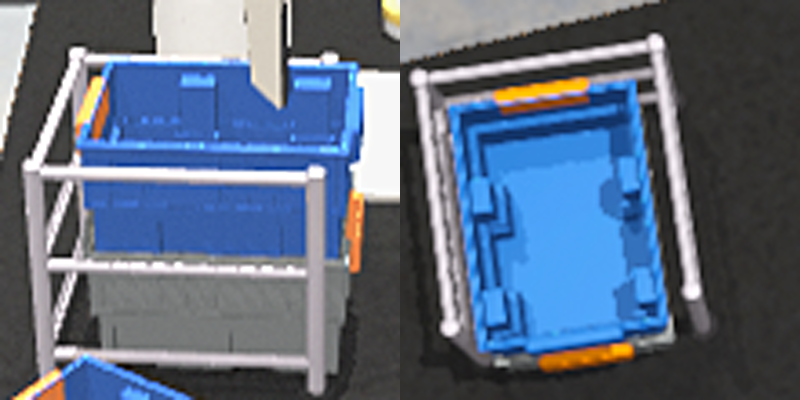

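The final view shows the blue tote seated evenly in the grey rim. Its rim line runs parallel to the one seen while it hung level. The orange grips are at opposite ends, and the gripper is clear of everything.

```bash
python3 - <<'E'
from h import *
from plant import workorder
t=capture("top");print("tin",rect(t,"yellow",(435,240,475,280),24)[0])
workorder.close_job()
E
```

```text
tin (492.59320068359375, -180.3682403564453)
the job is handed in; nothing more can be done
```

The job is done and handed in at about 27.6 s. I lifted the blue tote out by its orange grip and stood it on the board, turned a quarter, then let go. I then took it by its plain grip, turned it another quarter and lowered it onto the grey tote.

- **First try at stacking:** it caught on the grey tote's front rim, with a contact force of about 33 N. I backed off, moved it 2.7 mm towards the back, and it then dropped in freely.
- **Seating:** contact came with the tool at z = 147.0 mm, where fully home would be 147.2 mm. The last pictures show the tote level and evenly seated, released, with the orange grips at opposite ends.
- **Surroundings:** the tin had not moved, and the gripper was clear of everything. I saw the grey tote and both bushes in place before stacking. Afterwards the grey tote still stood in the bay, but the bushes are now hidden under the blue tote, so I could not check them again.
- **Measurements that disagreed:** the sideways and lengthwise camera estimates differed by 2–3 mm from one method to another. The lengthwise comparison had predicted a fit before the first try caught; contact force and a close side view settled it.
- **Pictures:** I viewed 12, two over the budget of 10.

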